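# Shut the dark box and shoot its barrel bolt

## Task

The stained slides in the dark box beside the microscope must stay dark: close the hatch in its top fully, then bolt it, lifting the bolt's handle out of its notch, sliding the bolt home through the keeper on the hatch until it meets its stop, and laying the handle down fully into the notch at that end. Go by feel and do not force anything: the bolt's casing bends at a push of about 35 N, the thin hatch at about 60 N. Leave everything else on the box and the bench where it is.

Things in the scene. Friction and masses are not known exactly. Their poses are not given: they have to be found in the camera images.
- darkbox: white sheet-steel box 300 (its x) x 360 (its y) x 110 mm (z), fixed to the bench, turned up to 0.3 rad. Origin under its centre. Its top: from y = -180 to +22 mm a fixed deck at z = 110 mm that carries the bolt; from +22 to +174 mm the opening with the hatch. The bolt lies along the centre line x = 0 and slides to +y, into the keeper on the hatch.
- hatch (a joint): angle of the hatch, rad: 0 fully shut, starts at 0.5 to 0.9. A white folded sheet 252 (x) x 150 (y) x 11 mm, hinged at its +y side: its -y edge swings up. Its stiff hinge keeps it where it is left; 2 to 6 N down near the free edge shuts it, onto a foam seal that gives 1 to 2 mm. Shut, its outer face is 14 mm above the deck.
- hatch_edge (a point): a good place to press: on the hatch's outer (upper) face, 23 mm from its free edge, 70 mm to the -x side of the keeper. Moves with the hatch; its z axis is the outward normal of that face.
- hatch_hinge (a point): middle of the hatch's hinge line, along the box's x (fixed to the box, axes as the box's). Site hatch_edge lies 129 mm from the line along the face and 11 mm off it.
- keeper (a point): centre of the keeper's opening: a steel loop on the hatch, 25 mm wide, 16 mm long in y, 27 mm high above the hatch face, with an opening 17 mm wide and 16.5 mm high for the 12 mm rod. The rod can enter only when the hatch is shut. Moves with the hatch.
- bolt (a joint): how far the bolt has slid to +y from its rear notch, m: 0 now (drawn back). It stops when the handle's stem meets the end of the slot in the front half of the casing, which is clamped where the fitter left it: at 38 to 54 mm, to be felt. Sliding takes about 2 N, and 8 N more per m/s of speed.
- handle (a joint): angle of the handle about the rod, rad: 0 lying level towards the box's -x, down in a notch; 1.57 straight up; 1.75 at its limit. Below 1.5 it falls by its own weight. Between the two notches the casing's wall holds it above about 1.2: keep it above 1.3 to slide freely. It lies down only within about 4 mm of the stop (notches 12 mm wide, stem 8 mm).
- bolt_axis (a point): point on the rod's centre line where the handle stands when the bolt is drawn back (fixed to the box, axes as the box's), 30 mm above the deck. The handle turns about the line through it along the box's y. The casing is 31 mm wide, reaches 16 mm above this line and sits on a packing bar 44 mm wide.
- knob (a point): centre of the ball knob, 18 mm diameter, at the end of the bolt's handle, on an 8 mm stem, 40 mm out from the rod's centre line. Lying down it is 30 mm above the deck, free below and on both sides. Moves with the handle.
- casing: the bolt's steel casing on the deck, both halves, open along its top, with a notch in its -x wall at each end. Origin on the deck under the rear notch, axes as the box's.
- oil_bottle: amber glass dropper bottle of immersion oil with a black cap, 26 mm diameter, 72 mm high, standing on the deck of the dark box; origin under its centre
- slide_box: grey plastic slide box 87 x 36 x 34 mm, lying on the deck of the dark box; origin under its centre
- tissue_pack: flat white pack of lens tissue 50 x 70 x 10 mm, lying on the deck of the dark box on the knob's side; origin under its centre
- dish_stack: stack of four clear petri dishes, 90 mm diameter, 57 mm high, on the bench; origin under its centre
- culture_flask: clear culture flask 148 x 84 x 36 mm lying on the bench; origin under the centre of its flat part
- tip_box: pipette tip box 122 x 86 x 80 mm on the bench; origin under its centre
- tube_rack: white tube rack 200 x 70 mm with five capped tubes, 102 mm high, on the bench; origin under its centre

How it is judged:
On the way, in this order (a step that is already met when the one before it is completed fails the run):
1. the hatch is pressed fully shut, the bolt still drawn back (value of joint hatch below 0.02 rad and value of joint bolt below 0.008 m), for 0.1 s.
2. the handle is lifted out of its notch (value of joint handle above 1.1 rad), for 0.05 s.
3. the bolt is slid through the keeper, the handle still raised (value of joint bolt above 0.03 m and value of joint handle above 0.8 rad), for 0.05 s.
4. the handle is laid down into the front notch (value of joint bolt above 0.03 m and value of joint handle below 0.15 rad), for 0.2 s.
At the end, for the whole second after the job is handed in: the hatch is shut (within 0.025 rad), the bolt has slid more than 30 mm from its rear notch, and its handle lies down in the front notch (within 0.15 rad of level), at rest and released (all of step 4 and value of joint hatch below 0.025 rad and value of joint handle above -0.1 rad and velocity of joint handle between -0.2 and 0.2 rad/s and velocity of joint bolt below 0.01 m/s); the robot touches nothing.
It fails at once if the bolt or its handle is forced against the casing with more than 35 N (contact force between bolt and casing above 35 N).
It fails at once if the hatch is pushed with more than 60 N (contact force between hatch and anything else above 60 N).
It fails at once if something standing on the dark box is moved more than 30 mm (distance of any of oil_bottle, slide_box, tissue_pack from where it was at the start of the episode above 0.03 m).
It fails at once if something on the bench is moved more than 30 mm (distance of any of dish_stack, culture_flask, tip_box, tube_rack from where it was at the start of the episode above 0.03 m).
It fails at once if the oil bottle or the tube rack is tipped over (angle between any of oil_bottle, tube_rack's own z axis and vertical above 0.5 rad).
It also fails if it takes over 54 s, if anything falls off the work surface, if the arm or the gripper's body presses on something with over 40 N, if the wrist force passes 120 N, or if a joint passes its speed limit or range.

## Robot

A 6-joint arm with a two-finger parallel gripper is mounted at the origin on the work surface. World frame = base frame: x ahead of the robot, y to its left, z up, the work surface at z = 0. Lengths are in m, angles in rad, forces in N, time in s.
With the tool pointing down it reaches from about 0.275 to 0.85 m from the base axis. Payload 5.2 kg.
Tool frame: the origin (TCP) lies at the very end of the fingers, on their centre line; the grasp point (between the pads) lies 19 mm behind it; x points along the fingers, y is the direction in which the jaws open and shut, and the axes are right-handed (so a half turn about x gives the same grasp; the last joint's range is limited). The gripper opens to 85 mm and grips with 20 to 120 N. Pads are 22 mm wide; open, the fingers measure 114 mm over their backs; the gripper's body (76 mm by 85 mm) begins 54 mm behind the grasp point. The pads swing forward as they close: fully open they stand 13 mm farther back than shut.
Start: joints at [-1.329, 0.259, 1.535, -0, 1.348, -0.203], TCP at [0.237, -0.496, 0.231] pointing down, gripper open.
Joint ranges: [-3.14, 3.14], [-0.91, 2.08], [0.19, 2.58], [-1.22, 4.36], [0.22, 2.71], [-3.12, 3.12]. Speed limits (rad/s): [2.57, 2.57, 3.14, 3.14, 3.14, 3.14].

## Interface

Orientations are given as a rotation vector (axis times angle).
In Python, from rig import ctrl gives the robot as it stands.
- The arm moves only by the tool carry_out, never from a script. Its argument "targets" is text: rows parted by semicolons, each of 4 numbers parted by spaces: the shift along the tool's x, y, z in cm, then the turn about the tool's x in degrees. A call has 1 to 20 rows; each row is the pose to reach, as a shift and turn from the pose commanded when the call began, along the tool's axes at that moment; what a row does not reach only later rows make up. A row lasts 1/10 s, in which the tool goes at most 50 mm and 8.59 degrees, less where a joint would pass 70% of its speed; a pose out of reach is approached as far as the arm can. A call with a gripper value outside its range is refused whole. "claw" is the closure, from 0 (fully open) to 1 (shut), set as the call begins (left out, the last holds). The fingers move at their own pace and stop on an object; "squeeze" is the grip in N (left out, the last holds). Time passes only in rows, so rows that repeat a pose let the fingers close. It gives the time, the measured TCP pose, the force and the opening at its end, in the units of the state.
- ctrl.sense(): the state, without advancing time (a new reading comes with each control period).
- ctrl.camera(name): name is "side" or "top" or "wrist"; returns a dict with "pixels" (420x560x3 uint8, red, green, blue), "depth" (420x560 float32, m along the optical axis (not along the pixel's ray), 0 where there is no reading), "fx", "fy", "cx", "cy" (pixels), "origin" and "orientation" of the camera in the world; the wrist camera has in their place "mount" (4x4, takes a point from camera to tool coordinates, whose origin is the TCP and whose axes are the tool frame's). Camera axes: x right, y down, z forward; pixel columns grow to the right and rows downward; lengths in m; the calibration is good to about 2 mm. A picture is of the moment at which its call begins: read the wrist's pose just before it.
- ctrl.hand_in(): hands the job in, once; it reports no verdict.
The state is a dict: "time": time; "q": joint angles; "dq": joint speeds; "joint_efforts": joint torques, N m; "tcp_pos": TCP position; "tcp_rot": TCP orientation; "wrist_force": force on the tool from outside, world axes, zero at the start; "ft_torque": the same for the moment, N m; "grip_width": opening from 0.0 (shut) to 1.0 (fully open).
Only numpy, scipy, OpenCV 4.12 (cv2) and the standard library are available. Lean on these libraries where they do the work, as an engineer would, in place of code of your own. Each camera call takes 0.05 s, during which the arm holds its last target. There are 200 camera calls.

## Working session

There is one attempt and no reset: what is moved stays moved. The work goes in short steps, Python scripts to look and compute and a tool call to move; the robot and the scene stay as the last step left them, time stands still between calls to the robot, and variables do not carry over. Pictures are saved under pics/ and viewed, about 8 in all and at most 12, crops included, and the job is handed in when it is done.

Besides the shell and the picture viewer there is one more tool, called by a JSON object that holds its "api" and its "payload". carry_out: Moves the arm, as the interface text tells. Its arguments: {"type":"object","properties":{"targets":{"type":"string"},"claw":{"type":"number"},"squeeze":{"type":"number"}},"required":["targets"]}

```bash
mkdir -p pics; ls; cat > h.py <<'E'
import numpy as np, cv2, pickle
from scipy.spatial.transform import Rotation as R
from rig import ctrl
def shot(name,fn):
    s=ctrl.sense(); c=ctrl.camera(name); c['s']=s
    if 'mount' in c:
        T=np.eye(4);T[:3,:3]=R.from_rotvec(s['tcp_rot']).as_matrix();T[:3,3]=s['tcp_pos'];c['T']=T@np.array(c['mount'])
    else:
        o=np.array(c['orientation']);T=np.eye(4);T[:3,:3]=o if o.shape==(3,3) else R.from_rotvec(o).as_matrix();T[:3,3]=c['origin'];c['T']=T
    pickle.dump(c,open(f'pics/{fn}.pkl','wb')); cv2.imwrite(f'pics/{fn}.png',c['pixels'][:,:,::-1]); return c
def load(fn): return pickle.load(open(f'pics/{fn}.pkl','rb'))
def px(c,u,v,d=None):
    d=c['depth'][int(v),int(u)] if d is None else d
    return (c['T']@[(u-c['cx'])/c['fx']*d,(v-c['cy'])/c['fy']*d,d,1])[:3]
def proj(c,p):
    q=np.linalg.inv(c['T'])@np.append(p,1); return q[0]/q[2]*c['fx']+c['cx'],q[1]/q[2]*c['fy']+c['cy']
E
python3 - <<'E'
from h import *
np.set_printoptions(precision=4,suppress=True)
print(ctrl.sense())
a=shot('top','top0');b=shot('side','side0')
for c in(a,b):print(c['orientation'],c['origin'],c['fx'])
E
```

```text
pics
{'time': 0.0, 'q': array([-1.3288,  0.2593,  1.5361,  0.    ,  1.348 , -0.2028]), 'dq': array([-0.0007, -0.0004, -0.    ,  0.0002, -0.0011, -0.0018]), 'joint_efforts': array([  0.0004, -44.6021, -29.057 ,  -0.0006,   0.0115,  -0.    ]), 'tcp_pos': array([ 0.2365, -0.4959,  0.2305]), 'tcp_rot': array([ 1.9756,  0.4487, -1.9756]), 'wrist_force': array([-0.4421,  0.669 ,  0.3327]), 'ft_torque': array([ 0.0074, -0.0525, -0.0108]), 'grip_width': 0.9927501689662314}
[-2.1645  2.1119 -0.1734] [0.2685 0.0059 1.8674] 539.7381354731946
[-0.9311  2.4069 -1.1146] [-0.1387  0.7223  0.9016] 452.92791998314965
```

View pics/top0.png

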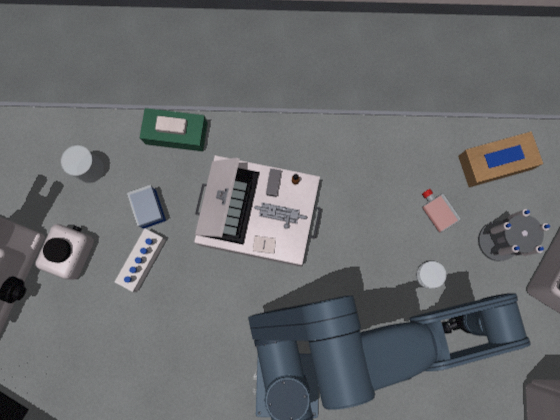

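View pics/side0.png

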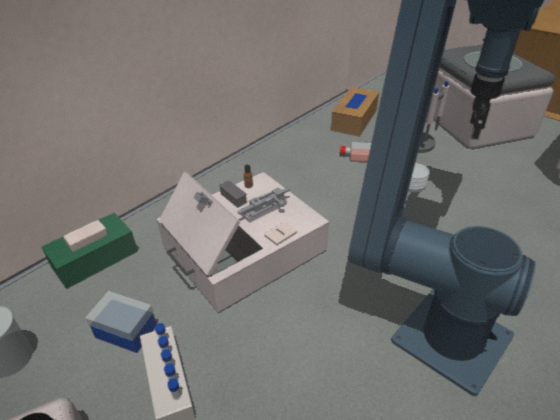

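Top view: the dark box spans about (196..320, 157..263), hatch open on the left (+y), bolt at (280,213) with its knob toward the robot, tissue pack (264,244), slide box (274,182), bottle (296,179). The side view agrees.

```bash
python3 - <<'E'
from h import *
np.set_printoptions(precision=4,suppress=True)
c=load('top0')
im=c['pixels'][145:275,185:330,::-1]
cv2.imwrite('pics/top0c.png',cv2.resize(im,None,fx=5,fy=4.6,interpolation=cv2.INTER_CUBIC))
v,u=np.mgrid[140:280,180:335]
P=np.array([[px(c,a,b) for a,b in zip(r,s)] for r,s in zip(u,v)])
m=(abs(P[...,2]-.11)<.006)
d=P[m]; print(len(d),d.mean(0),np.median(d[:,2]))
mm=(P[...,2]>.10); cl=P[mm][:,:2]
print('rect all>0.1',cv2.minAreaRect((cl*1000).astype(np.float32)))
print('rect deck',cv2.minAreaRect((d[:,:2]*1000).astype(np.float32)), cv2.boxPoints(cv2.minAreaRect((d[:,:2]*1000).astype(np.float32))))
for n,(a,b) in dict(dr1=(318,180),dr2=(302,262),l1=(214,158),l2=(197,245),knob=(279,224)).items(): print(n,px(c,a,b))
# hatch plane
for q in [(225,180),(215,230),(232,165),(225,235),(205,200)]: print(q,px(c,*q))
E
```

```text
4009 [0.5554 0.0501 0.1106] 0.11076030230668255
rect all>0.1 ((511.3232421875, 122.40426635742188), (362.2544860839844, 436.1929931640625), 79.72425842285156)
rect deck ((576.64111328125, 110.56256103515625), (362.2544860839844, 301.50482177734375), 79.72425842285156) [[395.9962 -40.7675]
 [692.6651 -94.5516]
 [757.286  261.8926]
 [460.6171 315.6767]]
dr1 [ 0.6768 -0.089   0.1118]
dr2 [ 0.4023 -0.0412  0.1142]
l1 [0.7432 0.2605 0.1129]
l2 [ 0.4611  0.3216 -0.0005]
knob [0.526  0.0369 0.1076]
(225, 180) [0.6462 0.2084 0.2115]
(215, 230) [0.4862 0.2315 0.219 ]
(232, 165) [0.6917 0.1869 0.225 ]
(225, 235) [0.4968 0.2243 0.0128]
(205, 200) [0.5963 0.281  0.1294]
```

View pics/top0c.png

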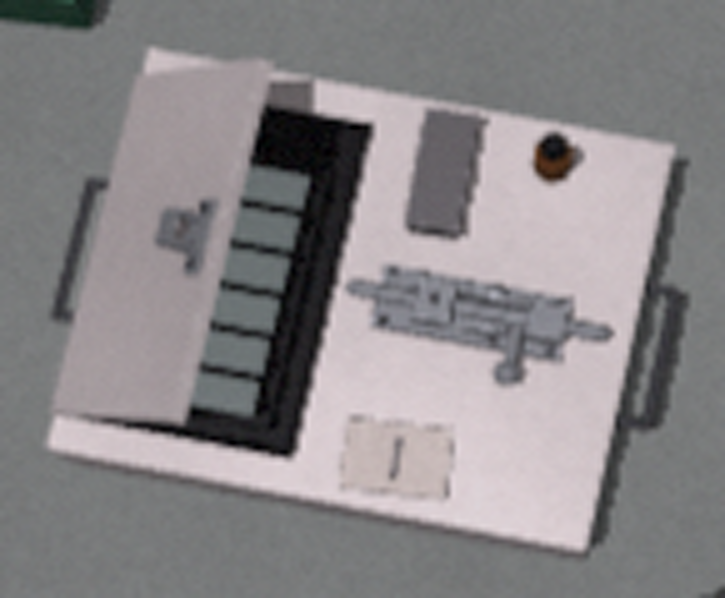

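Crop: knob at (510,372), stem foot about (518,335), rod tips at (348,288) and (612,333), keeper at about (185,230), tissue pack at (398,457). The deck rectangle comes out 362 x 301 mm against 360 x 300 expected.

```bash
cat >> h.py <<'E'
c0=np.array([.5766,.1106,0]); yaw=np.deg2rad(-10.28)
B=R.from_euler('z',yaw).as_matrix()
def tob(p): return B.T@(np.array(p)-c0)
def tow(p): return B@np.array(p)+c0
def shift(target,s=None):   # cm in tool axes
    s=s or ctrl.sense(); return R.from_rotvec(s['tcp_rot']).as_matrix().T@(np.array(target)-s['tcp_pos'])*100
E
python3 - <<'E'
from h import *
np.set_printoptions(precision=4,suppress=True)
c=load('top0')
f=lambda a,b:(185+a/5,145+b/4.6)
def atz(u,v,z):
    o=c['T'][:3,3]; d=px(c,u,v,1.)-o; return o+d*(z-o[2])/d[2]
for n,a,b,z in [('knob',510,372,.14),('stemfoot',518,335,.145),('rodfront',348,288,.14),('rodrear',612,333,.14),('casTL',388,266,.14),('casBR',562,360,.14),('tissue',398,457,.12),('slide',447,173,.144),('bottle',553,150,.18),('openedge R top',372,125,.11),('openedge R bot',295,455,.11)]:
    print(n,tob(atz(*f(a,b),z)))
# hatch plane in box frame
pts=np.array([tob(px(c,u,v)) for u in range(198,240) for v in range(158,245)])
k=(pts[:,2]>.13)&(abs(pts[:,0])<.12)&(abs(pts[:,0])>.03)&(pts[:,1]>.03)
q=pts[k]; a=np.polyfit(q[:,1],q[:,2],1); r=q[:,2]-np.polyval(a,q[:,1]); k=abs(r)<.006; a=np.polyfit(q[k,1],q[k,2],1)
print(k.sum(),'slope ang',np.arctan(-a[0]),'z at y=.174',np.polyval(a,.174),q[:,1].min(),q[:,2].max())
s=ctrl.sense(); M=R.from_rotvec(s['tcp_rot']).as_matrix(); print(M); print('tool in box',B.T@M)
th=np.arctan(-a[0]); H=np.array([0,.174,.113])
e=np.array([-.07,H[1]-.129*np.cos(th)+.011*np.sin(th),H[2]+.129*np.sin(th)+.011*np.cos(th)]);print('hatch_edge box',e,'world',tow(e),'planecheck',np.polyval(a,e[1]))
up=tow(e+[0,0,.08]); print(shift(up))
E
```

```text
knob [-0.0419 -0.1095  0.14  ]
stemfoot [-0.0158 -0.1094  0.145 ]
rodfront [-0.0046  0.0058  0.14  ]
rodrear [-0.0013 -0.1686  0.14  ]
casTL [ 0.0162 -0.0164  0.14  ]
casBR [-0.0267 -0.1407  0.14  ]
tissue [-0.1133 -0.0499  0.12  ]
slide [ 0.089  -0.0404  0.144 ]
bottle [ 0.111  -0.1059  0.18  ]
openedge R top [0.1211 0.0184 0.11  ]
openedge R bot [-0.1246  0.017   0.11  ]
1195 slope ang 0.8766446022029213 z at y=.174 0.13090553772749983 0.07599812572068906 0.24925757217903174
[[-0.0004  0.4302 -0.9027]
 [ 0.0016 -0.9027 -0.4302]
 [-1.     -0.0016 -0.0004]]
tool in box [[-0.0007  0.5844 -0.8114]
 [ 0.0015 -0.8114 -0.5844]
 [-1.     -0.0016 -0.0004]]
hatch_edge box [-0.07    0.0999  0.2192] world [0.5256 0.2214 0.2192] planecheck 0.21989692106096947
[ -6.756  -52.3397 -56.957 ]
```

{"api": "carry_out", "payload": {"targets": "-5 0 0 0; -10 -4 -5 5; -10 -33.7 -47 35.8; -10 -33.7 -47 35.8; -10 -33.7 -47 35.8; -10 -33.7 -47 35.8; -10 -33.7 -47 35.8; -10 -33.7 -47 35.8; -10 -33.7 -47 35.8; -10 -33.7 -47 35.8; -10 -33.7 -47 35.8; -10 -33.7 -47 35.8; -10 -33.7 -47 35.8; -10 -33.7 -47 35.8; -10 -33.7 -47 35.8; -10 -33.7 -47 35.8; -10 -33.7 -47 35.8; -10 -33.7 -47 35.8", "claw": 1}}

```text
time: 1.9
tcp_pos: [0.5156, 0.0086, 0.3314]
tcp_rot: [-2.126, 0.195, 2.126]
wrist_force: [-0.0, 0.1, -0.3]
grip_width: -0.0
```

```bash
python3 - <<'E'
from h import *
np.set_printoptions(precision=4,suppress=True)
c=shot('wrist','w1'); s=c['s']; print(s['time'],s['q'],s['tcp_pos'],s['grip_width'],s['wrist_force'])
print(B.T@R.from_rotvec(s['tcp_rot']).as_matrix()); print(c['T'],c['fx'])
print(proj(c,tow([-.042,-.1095,.14])))
E
```

```text
1.9 [-0.1998  0.1471  1.4342 -0.0002  1.5601  1.5534] [0.5156 0.0086 0.3314] -0.00011477281453358256 [-0.0129  0.137  -0.2758]
[[ 0.0001 -0.003  -1.    ]
 [-0.0002 -1.      0.003 ]
 [-1.      0.0002 -0.0001]]
[[-0.1819 -0.9402 -0.2879  0.5893]
 [-0.9833  0.1739  0.0533 -0.0042]
 [-0.0001  0.2928 -0.9562  0.4731]
 [ 0.      0.      0.      1.    ]] 290.6871879228841
(np.float64(276.02577043226455), np.float64(183.6696874315067))
```

View pics/w1.png

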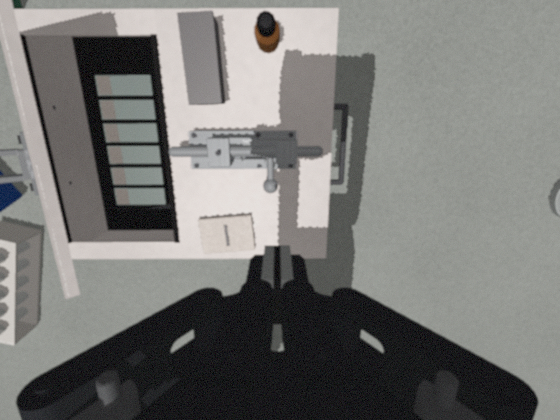

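Wrist view: knob at (270.5,186), rod centre line v≈151, opening's edge from (158,36) to (178,240), deck's right edge (338,10) to (328,258), keeper seen at left (30,155).

```bash
python3 - <<'E'
from h import *
np.set_printoptions(precision=4,suppress=True)
c=load('w1')
im=c['pixels'][110:270,150:350,::-1]; cv2.imwrite('pics/w1c.png',cv2.resize(im,None,fx=4,fy=3.75,interpolation=cv2.INTER_CUBIC))
def atz(u,v,z):
    o=c['T'][:3,3]; d=px(c,u,v,1.)-o; return tob(o+d*(z-o[2])/d[2])
for n,u,v,z in [('knob',270.5,186,.14),('rodrear',321,151,.14),('rodfront',170,152,.14),('edgeT',158,36,.11),('edgeB',178,240,.11),('rightT',338,10,.11),('rightB',328,258,.11),('leftbot',72,258,.11)]: print(n,atz(u,v,z))
print('depth knob',tob(px(c,270,185)), 'deck',tob(px(c,300,200)))
E
```

```text
knob [-0.0448 -0.103   0.14  ]
rodrear [-0.0043 -0.1606  0.14  ]
rodfront [-0.0049  0.0106  0.14  ]
edgeT [0.119  0.0207 0.11  ]
edgeB [-0.1263  0.0238  0.11  ]
rightT [ 0.1432 -0.1773  0.11  ]
rightB [-0.154  -0.1808  0.11  ]
leftbot [-0.1528  0.1731  0.11  ]
depth knob [-0.0419 -0.1026  0.1472] deck [-0.0709 -0.1405  0.1087]
```

View pics/w1c.png

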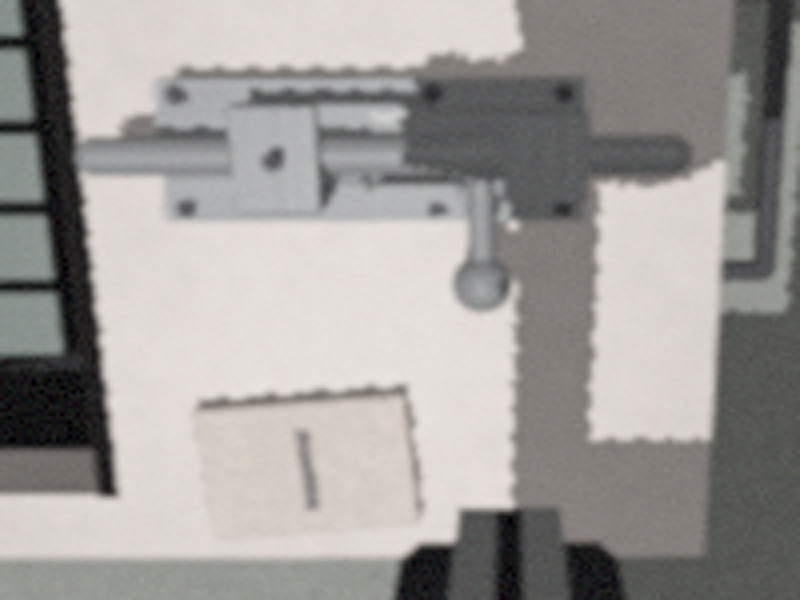

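```bash
sed -i 's/^c0=.*/c0=np.array([.5732,.1112,0]);/; /^c0=/!b' h.py; sed -i 's/c0=np.array(\[.5732,.1112,0\]); yaw=.*/c0=np.array([.5732,.1112,0])/' h.py; grep -q '^yaw' h.py || sed -i '/^c0=/a yaw=np.deg2rad(-10.28)' h.py
python3 - <<'E'
from h import *
np.set_printoptions(precision=4,suppress=True)
print('tcp box',tob(ctrl.sense()['tcp_pos']))
print(shift(tow([-.07,.102,.26])))
for th in (.88,.7,.5,.3,.2,.1,.05,0):
    print(th,np.array([.174-.129*np.cos(th)+.011*np.sin(th),.113+.129*np.sin(th)+.011*np.cos(th)]))
E
```

```text
tcp box [-0.0383 -0.111   0.3315]
[  7.1431 -21.2966   3.2272]
0.88 [0.1003 0.2194]
0.7 [0.0824 0.2045]
0.5 [0.0661 0.1845]
0.3 [0.054  0.1616]
0.2 [0.0498 0.1494]
0.1 [0.0467 0.1368]
0.05 [0.0457 0.1304]
0 [0.045 0.124]
```

{"api": "carry_out", "payload": {"targets": "0 -5 1 0; 0 -10 2 0; 0 -15 3 0; 0 -20 3.2 0; 1 -21.3 3.2 0; 5 -21.3 3.2 0; 7 -21.3 3.2 0; 8.5 -21.3 3.2 0; 9.2 -21.3 3.2 0; 9.2 -21.3 3.2 0"}}

```text
time: 2.95
tcp_pos: [0.5223, 0.2242, 0.2383]
tcp_rot: [-2.125, 0.194, 2.129]
wrist_force: [-0.1, -1.0, -0.1]
grip_width: -0.004
```

{"api": "carry_out", "payload": {"targets": "0.7 0.1 0 0; 1.4 0.2 0 0; 2 0.3 0 0; 2.7 1.1 0 0; 3.5 2 0 0; 3.5 2 0 0"}}

```text
time: 3.55
tcp_pos: [0.518, 0.2041, 0.2028]
tcp_rot: [-2.124, 0.194, 2.13]
wrist_force: [0.5, 0.8, -0.1]
grip_width: -0.004
```

{"api": "carry_out", "payload": {"targets": "1 0.8 0 0; 2 1.6 0 0; 3.2 2.3 0 0; 4.3 2.8 0 0"}}

```text
time: 3.95
tcp_pos: [0.5137, 0.1773, 0.1601]
tcp_rot: [-2.127, 0.192, 2.127]
wrist_force: [0.9, 1.7, 1.2]
grip_width: -0.002
```

```bash
python3 - <<'E'
from h import *
np.set_printoptions(precision=4,suppress=True)
s=ctrl.sense(); print(s['wrist_force'],tob(s['tcp_pos']))
a=shot('wrist','w2');b=shot('side','s2')
cv2.imwrite('pics/v2.png',np.hstack([cv2.resize(a['pixels'],(400,300)),cv2.resize(b['pixels'][120:330,120:400],(400,300))])[:,:,::-1])
E
```

```text
[0.9308 1.6582 1.2251] [-0.0703  0.0544  0.1601]
```

View pics/v2.png

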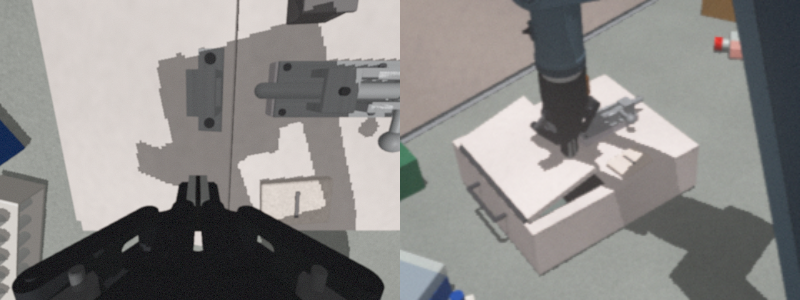

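The hatch is following the fingertip and is nearly shut (fingertip at about (198,180) on it, keeper at (210,90) in line with the rod). I'll continue down, then feel for the seal.

{"api": "carry_out", "payload": {"targets": "0.9 0.4 0 0; 1.8 0.7 0 0; 2.6 0.85 0 0; 3.1 0.9 0 0; 3.4 0.9 0 0; 3.4 0.9 0 0"}}

```text
time: 4.65
tcp_pos: [0.512, 0.169, 0.1267]
tcp_rot: [-2.126, 0.192, 2.129]
wrist_force: [-0.1, 0.3, -0.2]
grip_width: 0.004
```

{"api": "carry_out", "payload": {"targets": "0.1 0 0 0; 0.2 0 0 0; 0.2 0 0 0"}}

```text
time: 4.95
tcp_pos: [0.5123, 0.1692, 0.1253]
tcp_rot: [-2.127, 0.192, 2.127]
wrist_force: [0.3, 0.1, 0.5]
grip_width: 0.001
```

{"api": "carry_out", "payload": {"targets": "0.1 0 0 0; 0.15 0 0 0; 0.15 0 0 0"}}

```text
time: 5.25
tcp_pos: [0.5124, 0.1692, 0.124]
tcp_rot: [-2.127, 0.192, 2.127]
wrist_force: [-0.9, -0.6, 3.1]
grip_width: 0.0
```

{"api": "carry_out", "payload": {"targets": "0.1 0 0 0; 0.1 0 0 0"}}

```text
time: 5.45
tcp_pos: [0.5124, 0.1692, 0.1239]
tcp_rot: [-2.128, 0.192, 2.127]
wrist_force: [-4.5, -1.8, 10.4]
grip_width: -0.0
```

{"api": "carry_out", "payload": {"targets": "0.1 0 0 0; 0.1 0 0 0"}}

```text
time: 5.65
tcp_pos: [0.5125, 0.1692, 0.1238]
tcp_rot: [-2.129, 0.192, 2.126]
wrist_force: [-5.6, -1.3, 16.9]
grip_width: -0.0
```

{"api": "carry_out", "payload": {"targets": "-0.5 0 0 0; -3 0 0 0; -7 0 0 0; -11 2 0 0; -12 6 -1 0; -12 11 -2 0; -12 14.9 -3 0; -12 14.9 -3 0; -12 14.9 -3 0", "claw": 0.5}}

```text
time: 6.55
tcp_pos: [0.5153, 0.0165, 0.2415]
tcp_rot: [-2.125, 0.194, 2.126]
wrist_force: [-0.5, 0.4, 0.3]
grip_width: 0.496
```

```bash
python3 - <<'E'
from h import *
np.set_printoptions(precision=4,suppress=True)
c=shot('wrist','w3'); s=c['s']; print(s['grip_width'],s['wrist_force'],s['tcp_pos'],tob(s['tcp_pos']))
print(proj(c,tow([-.04,-.104,.14])))
t=shot('top','t3')
for u,v in [(212,225),(225,180),(207,175),(222,235)]: print('hatch',tob(px(t,u,v)))
cv2.imwrite('pics/w3c.png',cv2.resize(c['pixels'][40:340,80:480,::-1],None,fx=2,fy=2))
E
```

```text
0.4964940249851859 [-0.5303  0.3569  0.2523] [0.5153 0.0165 0.2415] [-0.0401 -0.1036  0.2415]
(np.float64(278.350968798141), np.float64(205.9302286758391))
hatch [-0.0831  0.131   0.1249]
hatch [0.0726 0.1231 0.122 ]
hatch [0.1005 0.2077 0.0077]
hatch [-0.1086  0.0917  0.1256]
```

View pics/w3c.png

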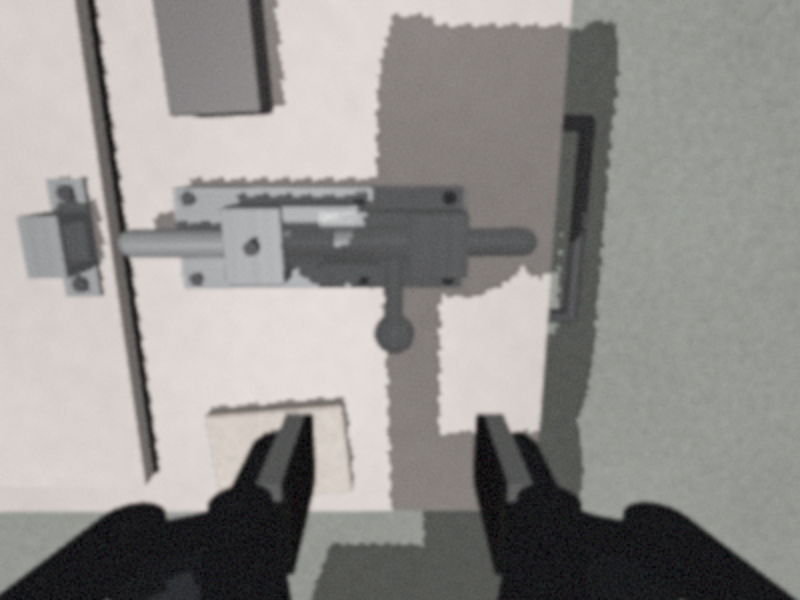

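Hatch is shut (outer face z≈0.124). Knob sits at crop (395,333), within 1 mm of the prediction and midway between the jaws. Descending to it.

{"api": "carry_out", "payload": {"targets": "4 0 0 0; 8 0 0 0; 10 0 0 0; 11.2 0 0 0; 11.6 0 0 0; 11.6 0 0 0"}}

```text
time: 7.25
tcp_pos: [0.5155, 0.0178, 0.1261]
tcp_rot: [-2.128, 0.191, 2.127]
wrist_force: [-0.0, 0.4, 0.8]
grip_width: 0.502
```

{"api": "carry_out", "payload": {"targets": "0 0 0 0; 0 0 0 0; 0 0 0 0; 0 0 0 0; 0 0 0 0", "claw": 0.8, "squeeze": 20}}

```text
time: 7.75
tcp_pos: [0.5161, 0.017, 0.1268]
tcp_rot: [-2.13, 0.192, 2.124]
wrist_force: [1.2, 0.0, 6.3]
grip_width: 0.202
```

{"api": "carry_out", "payload": {"targets": "-0.4 -0 -0.02 0; -0.8 0 -0.08 0; -1.2 0 -0.2 0; -1.56 0 -0.32 0; -1.9 0 -0.5 0; -2.26 0 -0.7 0; -2.26 0 -0.7 0"}}

```text
time: 8.45
tcp_pos: [0.5218, 0.016, 0.1488]
tcp_rot: [-2.126, 0.192, 2.128]
wrist_force: [-2.0, -0.3, 0.3]
grip_width: 0.199
```

{"api": "carry_out", "payload": {"targets": "-0.3 0 -0.25 0; -0.6 0 -0.5 0; -0.87 0 -0.8 0; -1.1 0 -1.14 0; -1.3 0 -1.5 0; -1.47 0 -1.85 0; -1.6 0 -2.2 0; -1.67 0 -2.6 0; -1.73 0 -3.02 0; -1.73 0 -3.02 0"}}

```text
time: 9.45
tcp_pos: [0.5528, 0.0104, 0.166]
tcp_rot: [-2.129, 0.192, 2.126]
wrist_force: [-0.4, 0.6, 3.9]
grip_width: 0.2
```

{"api": "carry_out", "payload": {"targets": "0 -0.2 0 0; 0 -0.5 0 0; 0 -0.8 0 0; 0 -1.1 0 0; 0 -1.4 0 0; 0 -1.4 0 0"}}

```text
time: 10.05
tcp_pos: [0.5544, 0.025, 0.1658]
tcp_rot: [-2.127, 0.191, 2.127]
wrist_force: [-0.8, -0.1, 3.7]
grip_width: 0.2
```

{"api": "carry_out", "payload": {"targets": "0 -0.3 0 0; 0 -0.6 0 0; 0 -0.9 0 0; 0 -1.2 0 0; 0 -1.5 0 0; 0 -1.8 0 0; 0 -2 0 0; 0 -2 0 0"}}

```text
time: 10.85
tcp_pos: [0.558, 0.0445, 0.1657]
tcp_rot: [-2.127, 0.191, 2.127]
wrist_force: [-0.6, -0.7, 4.7]
grip_width: 0.198
```

{"api": "carry_out", "payload": {"targets": "0 -0.1 0 0; 0 -0.2 0 0; 0 -0.3 0 0; 0 -0.3 0 0"}}

```text
time: 11.25
tcp_pos: [0.5585, 0.047, 0.1657]
tcp_rot: [-2.127, 0.192, 2.127]
wrist_force: [-1.9, -1.5, 4.8]
grip_width: 0.201
```

{"api": "carry_out", "payload": {"targets": "0 -0.1 0 0; 0 -0.2 0 0; 0 -0.2 0 0"}}

```text
time: 11.55
tcp_pos: [0.5588, 0.049, 0.1657]
tcp_rot: [-2.127, 0.192, 2.127]
wrist_force: [-1.4, -1.6, 5.4]
grip_width: 0.202
```

{"api": "carry_out", "payload": {"targets": "0 -0.1 0 0; 0 -0.2 0 0; 0 -0.2 0 0"}}

```text
time: 11.85
tcp_pos: [0.5591, 0.0502, 0.1657]
tcp_rot: [-2.128, 0.193, 2.128]
wrist_force: [-1.3, -4.4, 5.6]
grip_width: 0.202
```

{"api": "carry_out", "payload": {"targets": "0 -0.1 0 0; 0 -0.2 0 0; 0 -0.2 0 0"}}

```text
time: 12.15
tcp_pos: [0.5592, 0.0507, 0.1657]
tcp_rot: [-2.128, 0.196, 2.13]
wrist_force: [-2.7, -9.6, 5.4]
grip_width: 0.202
```

Stop felt at about 40.5 mm of slide (force builds at 9.6 N without motion). Easing back to drop the push, then starting to lay the handle down.

{"api": "carry_out", "payload": {"targets": "0 0.2 0 0; 0 0.22 0.3 0; 0.1 0.22 0.6 0; 0.18 0.22 0.9 0; 0.26 0.22 1.17 0; 0.34 0.22 1.35 0; 0.34 0.22 1.35 0"}}

```text
time: 12.85
tcp_pos: [0.545, 0.0529, 0.1614]
tcp_rot: [-2.126, 0.193, 2.129]
wrist_force: [-0.3, -5.6, -1.7]
grip_width: 0.198
```

{"api": "carry_out", "payload": {"targets": "0.14 0.1 0.28 0; 0.28 0.1 0.53 0; 0.52 0.1 0.86 0; 0.78 0.1 1.16 0; 0.78 0.1 1.16 0"}}

```text
time: 13.35
tcp_pos: [0.5336, 0.0546, 0.154]
tcp_rot: [-2.126, 0.191, 2.128]
wrist_force: [2.9, -0.9, -2.0]
grip_width: 0.201
```

{"api": "carry_out", "payload": {"targets": "0.3 0 0.27 0; 0.61 0 0.51 0; 0.95 0 0.72 0; 1.31 0 0.89 0; 1.7 0 1.03 0; 2.08 0 1.13 0; 2.4 0 1.18 0; 2.67 0 1.21 0; 2.67 0 1.21 0"}}

```text
time: 14.25
tcp_pos: [0.5222, 0.0565, 0.1276]
tcp_rot: [-2.127, 0.192, 2.128]
wrist_force: [0.9, 1.9, -1.1]
grip_width: 0.201
```

{"api": "carry_out", "payload": {"targets": "0.05 0 0 0; 0.05 0 0 0; 0.05 0 0 0; 0.05 0 0 0", "claw": 0.5}}

```text
time: 14.65
tcp_pos: [0.5223, 0.0563, 0.1273]
tcp_rot: [-2.127, 0.192, 2.127]
wrist_force: [-0.4, -0.1, 0.2]
grip_width: 0.496
```

{"api": "carry_out", "payload": {"targets": "-1 0 0 0; -3 0 0 0; -7 0 0 0; -11 0 0 0; -14 0 0 0; -14 0 0 0"}}

```text
time: 15.25
tcp_pos: [0.5248, 0.0562, 0.2733]
tcp_rot: [-2.138, 0.192, 2.116]
wrist_force: [0.1, -0.1, 1.1]
grip_width: 0.502
```

```bash
python3 - <<'E'
from h import *
np.set_printoptions(precision=4,suppress=True)
c=shot('wrist','w4'); print(c['s']['tcp_pos'],c['s']['wrist_force'])
k=tow([-.04,-.104+.0405,.14]); print(proj(c,k))
u,v=map(int,proj(c,k)); 
print('top of knob z',max(tob(px(c,a,b))[2] for a in range(u-3,u+4) for b in range(v-3,v+4)))
t=shot('top','t4')
for q in [(212,225),(222,235)]: print('hatch',tob(px(t,*q)))
cv2.imwrite('pics/w4c.png',cv2.resize(c['pixels'][20:320,80:480,::-1],None,fx=2,fy=2))
E
```

```text
[0.5248 0.0562 0.2733] [ 0.0759 -0.1499  1.1214]
(np.float64(278.4903746183577), np.float64(200.1111486435242))
top of knob z 0.14990336740032414
hatch [-0.0835  0.1304  0.1282]
hatch [-0.1089  0.0912  0.1286]
```

View pics/w4c.png

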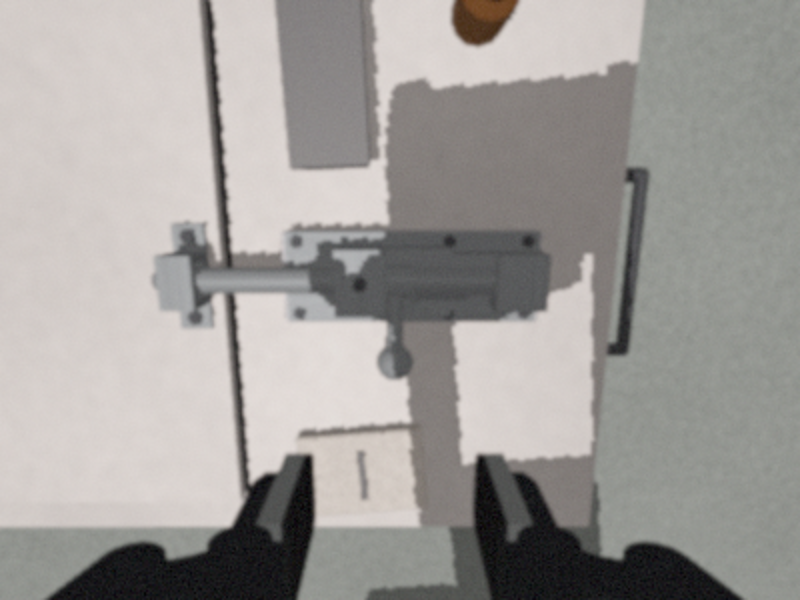

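The rod passes through the keeper and the knob at (395,361) lies level. The hatch depth reads 3 mm higher than before, so I'll compare it against the deck in the same frames.

```bash
python3 - <<'E'
from h import *
np.set_printoptions(precision=4,suppress=True)
def reg(c,x0,x1,y0,y1):
    z=[]
    for x in np.linspace(x0,x1,12):
        for y in np.linspace(y0,y1,8):
            u,v=proj(c,tow([x,y,.12])); 
            if 0<=u<559 and 0<=v<419: z.append(tob(px(c,round(u),round(v)))[2])
    return np.median(z) if z else None
for n in('t3','t4','w3','w4'):
    c=load(n); print(n,'hatch edge',reg(c,-.11,-.05,.035,.06),'+x',reg(c,.03,.08,.035,.06),'hinge side',reg(c,-.11,-.05,.13,.16),'deck',reg(c,-.075,-.055,-.13,-.03),'deck+x',reg(c,.03,.06,-.16,-.12))
E
```

```text
t3 hatch edge 0.12525195335093872 +x 0.12474080074886428 hinge side 0.12483209921034509 deck 0.11099039056875869 deck+x 0.638300713290984
t4 hatch edge 0.6842499339028016 +x 0.6728377222744516 hinge side 0.12535672607367207 deck 0.1119018926953219 deck+x 0.11159563174727459
w3 hatch edge 0.12303627126564821 +x 0.1228370136141745 hinge side 0.12306488707559605 deck 0.10905548266500119 deck+x 0.10882095628506121
w4 hatch edge 0.1230750498822104 +x 0.12301500466755465 hinge side 0.12327453133298856 deck 0.10895599956166845 deck+x 0.10880813275859698
```

Wrist depth puts the hatch 14.1 mm above the deck at both its edge and its hinge side, so it is shut. Handing in.

```bash
python3 -c "
from rig import ctrl
print(ctrl.hand_in(), ctrl.sense()['time'])"
```

```text
the job is handed in; nothing more can be done
the job is handed in; nothing more can be done
```

The hatch is shut and bolted, and I handed the job in at about 15 s. `hand_in` gives no verdict, so the result rests on my own checks.

**What I did:**
- **Hatch:** I pressed it down with the closed fingertips until it stopped hard. The push peaked at about 17 N vertically, well under 60 N.
- **Bolt:** I gripped the knob at 20 N, raised the handle to about 1.5 rad and slid the bolt until it met its stop. It slid about 40.5 mm, and I felt about 10 N along the slide at the stop.
- **Handle:** I eased back a little, laid the handle down into the front notch, let go and lifted clear.

**Last checks:**
- **Rod:** the wrist picture shows it through the keeper.
- **Handle:** the knob's top is at z = 0.150, against 0.149 expected for lying level.
- **Hatch:** it stands 14.1 mm above the deck at both the free-edge and hinge sides, so it is shut.
- **Surroundings:** the bottle, slide box and tissue pack show no shift in the wrist pictures. I did not measure them or the things on the bench; the arm passed well above the bench.

**One disagreement:** single top-camera depth pixels read the hatch about 3 mm higher than before. The averages over larger areas did not show that. The top camera's view of the free edge was blocked by the arm, so I relied on the wrist camera there.

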